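# Sort mixed-up samples into their colour-coded holders

### The job

The four samples on the calorimeter bench are mixed up: put each one into the holder of its own cap colour - the red-capped vial and the black-capped vial upright in the bores of the red and the black block, the blue-capped tube and the orange-capped tube lying in both V saddles and about midway along the cradle with the blue and the orange foot. One vial and one tube now occupy the other's holder. Never lay a vial over, and leave the tape roll and the timer where they are.

Things in the scene. Friction and masses are not known exactly. Their poses are not given: they have to be found in the camera images.
- vial_red: Glass sample vial with a red screw cap and pink contents, at the start standing in the bore of the black block. The body is a glass cylinder 22 mm in diameter, 51 mm tall with its cap; graspable solid height 46 mm. Origin: centre of the underside, z up along the axis. 
- vial_black: Glass sample vial with a black screw cap and cream contents, at the start standing on the bench. The body is a glass cylinder 22 mm in diameter, 51 mm tall with its cap; graspable solid height 46 mm. Origin: centre of the underside, z up along the axis. 
- tube_blue: Clear tube with a blue cap, at the start lying in the cradle with the orange foot (the wrong one). Lies on its side; 110 mm long, body 15.6 mm across, cap 18 mm. Origin: on the axis, mid-length, 9 mm above the bench when lying on it; x along the tube towards the cap (cap x = 42 to 55 mm, tip -55 mm). Grasp across the body near the middle.
- tube_orange: Clear tube with an orange cap, at the start lying on the bench. Lies on its side; 110 mm long, body 15.6 mm across, cap 18 mm. Origin: on the axis, mid-length, 9 mm above the bench when lying on it; x along the tube towards the cap (cap x = 42 to 55 mm, tip -55 mm). Grasp across the body near the middle.
- block_red: Fixed vial block: 70 x 70 mm white foot, red top plate, 18 mm high in all. In the middle one round bore, 39 mm across, 10 mm deep, its floor 8 mm above the worktop; a vial stands in it with play all round. Origin: under the centre, on the worktop; z up.
- block_black: Fixed vial block: 70 x 70 mm white foot, black top plate, 18 mm high in all. In the middle one round bore, 39 mm across, 10 mm deep, its floor 8 mm above the worktop; a vial stands in it with play all round. Origin: under the centre, on the worktop; z up.
- cradle_blue: Fixed tube cradle: blue foot plate 92 x 60 x 6 mm, two white 90 degree V saddles, 8 mm thick, centred at x = -27 and +27 mm (46 mm free between them for fingers), tops 40 mm high and 40 mm apart. A tube lies in both Vs along x, cap at either end, its axis 31 mm above the worktop. Origin: under the centre, on the worktop; x along the lying tube, z up.
- cradle_orange: Fixed tube cradle: orange foot plate 92 x 60 x 6 mm, two white 90 degree V saddles, 8 mm thick, centred at x = -27 and +27 mm (46 mm free between them for fingers), tops 40 mm high and 40 mm apart. A tube lies in both Vs along x, cap at either end, its axis 31 mm above the worktop. Origin: under the centre, on the worktop; x along the lying tube, z up.
- tape_roll: Roll of beige tape lying flat, 98 mm across, 25 mm high; a loose bystander, to be left alone. Origin: centre of the underside. (Beyond the right half of the work stands a fixed grey water bath, some 0.2 m high: its front face is at world x = 0.62 m and it runs from y = -0.11 m to the right; pass in front of it.)
- bench_timer: Small white timer with a display, 47 x 62 x 58 mm high; a loose bystander, to be left alone. Origin: centre of the underside.
Mind the look-alikes: they are no part of the job. There is more than one size of the vial_black; the one meant has the size given above.

How it is judged (in metres and radians):
At the end, for the whole second after the job is handed in: Each vial upright (0.1 rad) on the bore floor of the block of its cap colour (within 12 mm, underside 4 to 12 mm up); each tube in both saddles of the cradle of its cap colour (middle within 12 mm, axis 27 to 35 mm up, along it within 0.15 rad); all released, at rest (horizontal distance between vial_red and block_red below 0.012 m and z of vial_red in the frame of block_red between 0.004 and 0.012 m and angle between each of vial_red, vial_black's own z axis and vertical below 0.1 rad and linear speed of each of vial_red, vial_black, tube_blue, tube_orange below 0.02 m/s and horizontal distance between vial_black and block_black below 0.012 m and z of vial_black in the frame of block_black between 0.004 and 0.012 m and horizontal distance between tube_blue and cradle_blue below 0.012 m and z of tube_blue in the frame of cradle_blue between 0.027 and 0.035 m and angle between the x axis of tube_blue and the x axis of cradle_blue, either way round below 0.15 rad and horizontal distance between tube_orange and cradle_orange below 0.012 m and z of tube_orange in the frame of cradle_orange between 0.027 and 0.035 m and angle between the x axis of tube_orange and the x axis of cradle_orange, either way round below 0.15 rad); the robot touches nothing.
It fails at once if a vial is laid over (tilted more than 0.7 rad) (angle between any of vial_red, vial_black's own z axis and vertical above 0.7 rad).
It fails at once if the tape roll or the timer is moved by more than 15 mm (distance of any of tape_roll, bench_timer from where it was at the start of the episode above 0.015 m).
It also fails if it takes over 120 s, if anything falls off the work surface, if the arm or the gripper's body presses on something with over 40 N, if the wrist force passes 120 N, or if a joint passes its speed limit or range.

### The arm

A 6-joint arm with a two-finger parallel gripper is mounted at the origin on a cart in front of the work surface, level with it; the furniture and walls round the work are solid. World frame = base frame: x ahead of the robot, y to its left, z up, the work surface at z = 0. Lengths are in mm, angles in rad, forces in N, time in s.
With the tool pointing down it reaches from about 200 to 875 mm from the base axis. Payload 3.4 kg.
Tool frame: the origin (TCP) lies at the very end of the fingers, on their centre line; the grasp point (between the pads) lies behind it (manip.grasp_offset is the x of the grasp point in the tool frame, in mm); x points along the fingers, z is the direction in which the jaws open and shut, and the axes are right-handed (so a half turn about x gives the same grasp; the last joint's range is limited). The gripper opens to 94 mm and grips with 3 to 60 N. Pads are 16 mm wide; open, the fingers measure 119 mm over their backs; the gripper's body (75 mm by 177 mm) begins 78 mm behind the grasp point.
Start: joints at [1.212, 0.276, 1.505, -0, 1.361, -0.121], TCP at [135.466, 558.851, 205.493] pointing down, gripper open.
Joint ranges: [-2.89, 2.89], [-0.75, 2.08], [0.22, 2.7], [-1.18, 4.32], [0.11, 2.71], [-2.7, 2.7]. Speed limits (rad/s): [2.57, 2.57, 3.14, 3.14, 3.14, 3.14].

### API

Orientations are given as a 3x3 rotation matrix whose columns are the frame's x, y, z axes.
In Python, from station import manip gives the robot as it stands. The module is installed in compiled form; this text tells all that it offers.
- The arm moves only by the tool carry_out, never from a script. Its argument "motion" is text: rows parted by semicolons, each of 6 numbers parted by spaces: the shift along the tool's x, y, z in m, then the turn, a rotation vector about the tool's x, y, z in rad. A call has exactly 10 rows; each row is the pose to reach, as a shift and turn from the pose commanded when the call began, along the tool's axes at that moment; what a row does not reach only later rows make up. A row lasts 1/8 s, in which the tool goes at most 62.5 mm and 10.7 degrees, less where a joint would pass 70% of its speed; a pose out of reach is approached as far as the arm can. A call with a gripper value outside its range is refused whole. "fingers" is the opening, from -1 (shut) to 1 (fully open), set as the call begins (left out, the last holds). The fingers move at their own pace and stop on an object; the grip force is fixed at half the most. Time passes only in rows, so rows that repeat a pose let the fingers close, or fill a call up. It gives the time, the measured TCP pose, the force and the opening at its end, in the units of the state.
- manip.sense(): the state, without advancing time (a new reading comes with each control period).
- manip.camera(name): name is "scene" or "top" or "wrist"; returns a dict with "img" (480x640x3 uint8, red, green, blue), "fx", "fy", "cx", "cy" (pixels), "origin" and "attitude" of the camera in the world; the wrist camera has in their place "T_tool_cam" (4x4, takes a point from camera to tool coordinates, whose origin is the TCP and whose axes are the tool frame's). Camera axes: x right, y down, z forward; pixel columns grow to the right and rows downward; lengths in mm; the calibration is good to about 2 mm. A picture is of the moment at which its call begins: read the wrist's pose just before it. There is no depth.
- manip.finish_job(): hands the job in, once; it reports no verdict.
The state is a dict: "clock": time; "qpos": joint angles; "joint_velocities": joint speeds; "joint_efforts": joint torques, N m; "eef_pos": TCP position; "tcp_rot": TCP orientation; "wrist_force": force on the tool from outside, world axes, zero at the start; "ft_torque": the same for the moment, N m; "width": finger opening in mm.
Only numpy, scipy, OpenCV 4.12 (cv2) and the standard library are available. Lean on these libraries where they do the work, as an engineer would, in place of code of your own. Each camera call takes 0.05 s, during which the arm holds its last target. There are 200 camera calls.

## Working session

There is one attempt and no reset: what is moved stays moved. The work goes in short steps, Python scripts to look and compute and a tool call to move; the robot and the scene stay as the last step left them, time stands still between calls to the robot, and variables do not carry over. Pictures are saved under pics/ and viewed, about 12 in all and at most 16, crops included, and the job is handed in when it is done.

Besides the shell and the picture viewer there is one more tool, called after "Call:" as name(argument=value, ...), one argument or row to a line, values as JSON. carry_out: Moves the arm, as the interface text tells. Its arguments: {"type":"object","properties":{"motion":{"type":"string"},"fingers":{"type":"number"}},"required":["motion"]}

```bash
mkdir -p pics; cat > h.py <<'E'
import numpy as np,cv2
from station import manip
def shot(name,tag):
    s=manip.sense(); c=manip.camera(name)
    cv2.imwrite(f'pics/{tag}.png',c['img'][:,:,::-1])
    if 'T_tool_cam' in c:
        T=np.eye(4);T[:3,:3]=np.array(s['tcp_rot']);T[:3,3]=s['eef_pos'];T=T@np.array(c['T_tool_cam'])
        o,R=T[:3,3],T[:3,:3]
    else: o,R=np.array(c['origin']),np.array(c['attitude'])
    K=np.array([c['fx'],c['fy'],c['cx'],c['cy']])
    np.savez(f'pics/{tag}.npz',o=o,R=R,K=K,img=c['img'])
    return c
def ray(tag,u,v,z):
    d=np.load(f'pics/{tag}.npz');fx,fy,cx,cy=d['K'];o=d['o']
    r=d['R']@np.array([(u-cx)/fx,(v-cy)/fy,1]);return o+r*(z-o[2])/r[2]
def proj(tag,p):
    d=np.load(f'pics/{tag}.npz');fx,fy,cx,cy=d['K']
    q=d['R'].T@(np.array(p)-d['o']);return fx*q[0]/q[2]+cx,fy*q[1]/q[2]+cy
E
python3 - <<'E'
from h import *
for n in('scene','top','wrist'):
    c=shot(n,n+'0'); d=np.load(f'pics/{n}0.npz'); print(n,d['K'].round(1),d['o'].round(1),d['R'].round(3).tolist())
s=manip.sense();print(s,manip.grasp_offset)
E
```

```text
scene [460.1 460.1 318.2 242.4] [ -61.7 -501.2  679.3] [[0.599, -0.502, 0.624], [-0.801, -0.366, 0.475], [-0.01, -0.784, -0.621]]
top [505.4 505.4 323.8 235.9] [ 436.2  -25.2 1148.2] [[-0.019, -0.996, 0.088], [-1.0, 0.02, 0.009], [-0.011, -0.088, -0.996]]
wrist [393.3 393.3 317.1 237.3] [ 71.2 573.4 383.3] [[0.235, 0.946, 0.223], [0.972, -0.228, -0.055], [-0.001, 0.23, -0.973]]
{'clock': 0.15, 'qpos': array([ 1.21201787e+00,  2.76475835e-01,  1.50582346e+00, -1.04986121e-05,
        1.36072039e+00, -1.21015611e-01]), 'joint_velocities': array([-7.45483159e-05, -1.96336032e-03, -4.42807865e-03, -7.35181196e-05,
       -6.49876327e-04,  2.51505123e-03]), 'joint_efforts': array([ 1.29951542e-03, -4.04931915e+01, -2.37426531e+01,  7.02528795e-02,
        3.17433744e-02, -8.99112183e-05]), 'eef_pos': array([135.29607422, 558.41675505, 204.79609028]), 'tcp_rot': array([[-4.91460304e-04, -9.71867799e-01,  2.35526517e-01],
       [-1.33977187e-03,  2.35526974e-01,  9.71866889e-01],
       [-9.99998982e-01,  1.62082193e-04, -1.41783330e-03]]), 'wrist_force': array([ 1.19086408, -0.19725315,  0.51568452]), 'ft_torque': array([0.02006816, 0.01594423, 0.00618945]), 'width': 94.29956670588525} -18.8
```

View pics/top0.png

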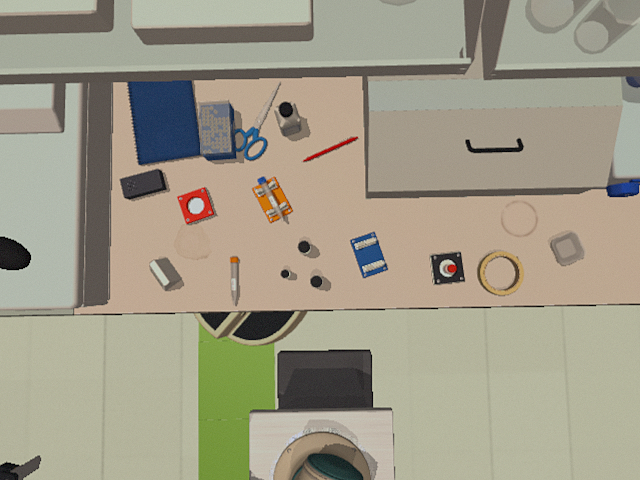

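View pics/scene0.png

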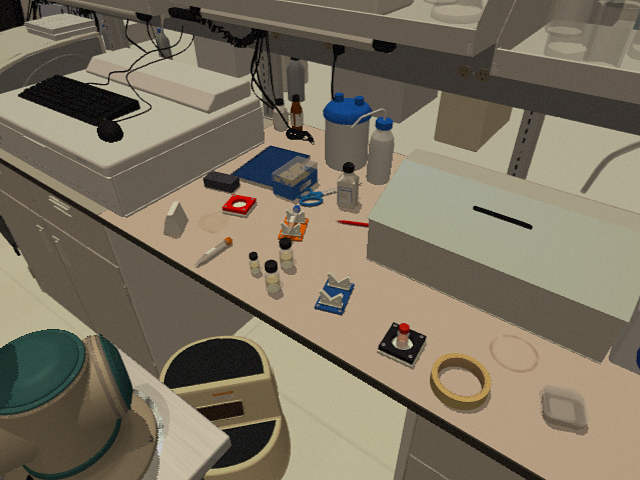

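The top view shows the bench. Blue tube in the orange cradle at about (271,198), red block (196,206), blue cradle (369,255), black block with the red vial (447,268), tape (500,273), orange tube (235,280). There are three black-capped candidates at (305,246), (285,273) and (317,281), so I need their sizes.

```bash
python3 - <<'E'
from h import *
for tag,(x0,y0,x1,y1),f,n in(('scene0',(190,190,430,370),3.3,'sc1'),('top0',(170,160,330,320),4,'tc1'),('top0',(330,220,480,300),5,'tc2')):
    im=cv2.imread(f'pics/{tag}.png')[y0:y1,x0:x1];cv2.imwrite(f'pics/{n}.png',cv2.resize(im,None,fx=f,fy=f,interpolation=cv2.INTER_CUBIC))
P=lambda t,u,v,z:ray(t,u,v,z).round(0)[:2]
hsv=cv2.cvtColor(np.load('pics/top0.npz')['img'],cv2.COLOR_RGB2HSV)
def blobs(n,lo,hi,z,tag='top0',hs=hsv,mn=12):
    m=cv2.inRange(hs,np.array(lo),np.array(hi));k,l,st,c=cv2.connectedComponentsWithStats(m)
    for i in range(1,k):
        if st[i,4]>=mn: print(n,st[i],c[i].round(1),P(tag,*c[i],z))
blobs('red',(0,170,120),(6,255,255),18)
blobs('blue',(100,120,60),(118,255,255),6,mn=30)
blobs('orange',(8,170,150),(18,255,255),6)
blobs('dark',(0,0,0),(180,255,60),46,mn=20)
hs2=cv2.cvtColor(np.load('pics/scene0.npz')['img'],cv2.COLOR_RGB2HSV)
print();blobs('sdark',(0,0,0),(180,255,60),50,'scene0',hs2,20)
E
```

```text
red [304 137  54  24 134] [330.9 148.2] [736. -35.]
red [178 188  36  36 549] [195.4 205.3] [611. 275.]
red [448 265   8   7  48] [451.6 268.1] [ 458. -298.]
blue [ 128   81   72   83 4878] [163.9 120.1] [815. 352.]
blue [230 105   4  19  48] [231.6 114.6] [824. 194.]
blue [204 127  63  33 526] [241.8 145.6] [750. 171.]
blue [258 177   8   7  37] [261.4 179.9] [669. 126.]
blue [606 179  34  18 405] [624.  188.4] [ 632. -699.]
blue [353 233  19  10  73] [362.7 237.8] [ 531. -102.]
blue [351 240  33  38 470] [367.6 254.8] [ 492. -113.]
blue [366 267  18  10  75] [374.5 271.3] [ 455. -127.]
orange [273 177   6   9  16] [275.9 181.1] [665.  93.]
orange [255 185   6   4  16] [257.8 186.6] [653. 135.]
orange [273 187  20  25 138] [280.9 196.4] [630.  82.]
orange [252 188  28  35 201] [265.7 205.6] [609. 117.]
orange [284 210   6   4  15] [286.4 211.7] [594.  70.]
orange [230 257   8   5  34] [233.4 259.3] [488. 191.]
dark [279 102  14  15 159] [285.5 109.2] [820.  65.]
dark [466 139  57  14 270] [495.7 148.1] [ 721. -399.]
dark [125 170  41  29 201] [150.7 187.9] [648. 367.]
dark [128 185 
[... 1656 characters left out ...]
 278] [502.6 217.2] [ 902. -313.]
sdark [  0 215  20  41 235] [  7.6 234.2] [178. 571.]
sdark [279 238  12  12 117] [284.8 243.1] [525.  38.]
sdark [249 252   8   9  55] [252.8 255.6] [452.  66.]
sdark [265 260  12  13 136] [270.6 266.1] [449.  13.]
sdark [378 323  48  42 771] [401.7 344.6] [ 429. -305.]
sdark [101 337  32  76 823] [119.5 374.7] [103.  34.]
sdark [ 164  339   99   50 3399] [212.9 362.8] [210. -71.]
sdark [   0  344   79   66 1120] [ 15.  375.2] [  1. 171.]
sdark [  0 347  86  68 223] [ 50.2 391.4] [20. 95.]
sdark [197 402  47  19 569] [222.2 410.8] [ 157. -148.]
sdark [ 22 412 100  68 836] [ 79.4 458.7] [-13. -42.]
sdark [ 211  420   64   49 1530] [245.1 442.7] [ 141. -211.]
```

View pics/sc1.png

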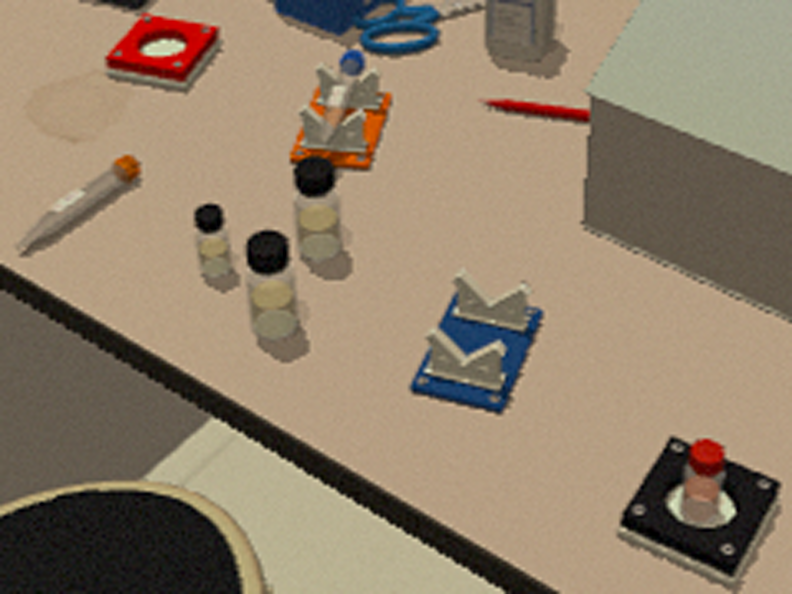

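View pics/tc1.png

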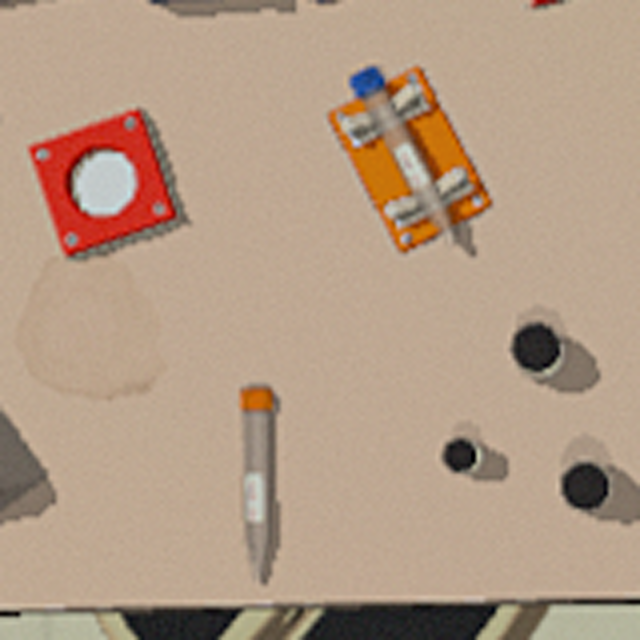

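View pics/tc2.png

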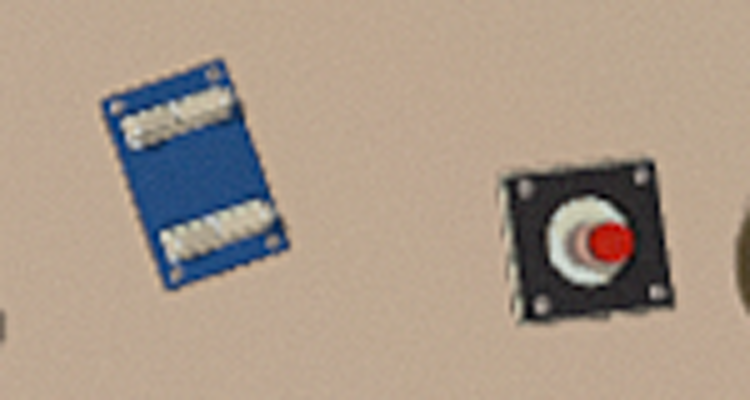

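```bash
cat >> h.py <<'E'
from scipy.spatial.transform import Rotation as Ro
def Rt(yaw): # tool x down, z at yaw
    x=np.array([0,0,-1.]);z=np.array([np.cos(yaw),np.sin(yaw),0]);return np.c_[x,np.cross(z,x),z]
def go(*tg):
    """targets (x,y,z,yaw deg) in mm -> rows from present pose"""
    s=manip.sense();R=np.array(s['tcp_rot']);p=np.array(s['eef_pos'])
    print('at',p.round(1),'w',round(s['width'],1),'t',round(s['clock'],2),'F',np.round(s['wrist_force'],1))
    for t in tg:
        best=min((Ro.from_matrix(R.T@Rt(np.deg2rad(t[3]+k))).as_rotvec() for k in(0,180)),key=np.linalg.norm)
        print(' '.join(f'{v:.4f}' for v in (R.T@(np.array(t[:3])-p))/1000),' '.join(f'{v:.3f}' for v in best))
E
python3 - <<'E'
from h import *
img=np.load('pics/top0.npz')['img'];hsv=cv2.cvtColor(img,cv2.COLOR_RGB2HSV)
def rect(n,lo,hi,box,z):
    x0,y0,x1,y1=box;m=cv2.inRange(hsv,np.array(lo),np.array(hi));k=np.zeros_like(m);k[y0:y1,x0:x1]=m[y0:y1,x0:x1]
    c=np.argwhere(k)[:,::-1].astype(float)
    w=np.array([ray('top0',u,v,z)[:2] for u,v in c],np.float32)
    r=cv2.minAreaRect(w);print(n,np.round(r[0],1),np.round(r[1],1),'ang',round(r[2],1));return r
rect('red',(0,170,100),(6,255,255),(176,186,216,226),18)
rect('blk',(0,0,0),(180,255,75),(429,250,466,286),18)
rect('blue',(100,120,50),(118,255,255),(348,230,390,280),6)
rect('org',(8,150,100),(18,255,255),(248,170,298,225),6)
def cen(lo,hi,box):
    x0,y0,x1,y1=box;m=cv2.inRange(hsv[y0:y1,x0:x1],np.array(lo),np.array(hi));M=cv2.moments(m,True);return M['m10']/M['m00']+x0,M['m01']/M['m00']+y0
for n,lo,hi,box,z in(('rv',(0,170,100),(6,255,255),(445,262,460,276),57),('bluecap',(100,120,60),(118,255,255),(256,174,268,186),33),('orcap',(8,150,100),(18,255,255),(228,254,242,266),11),('blkcap',(0,0,0),(180,255,60),(278,266,292,280),49)):
    c=cen(lo,hi,box);print(n,np.round(c,1),ray('top0',*c,z).round(1))
# tips read in tc1
print('or tip',ray('top0',170+264/4,160+583/4,8).round(1),'blue tip',ray('top0',170+474/4,160+252/4,31).round(1))
# bore hole centres
print('redbore',ray('top0',170+105/4,160+183/4,18).round(1),'blkbore',ray('top0',330+590/5,220+240/5,18).round(1))
# tape/timer
print('tape',ray('top0',501,273,12).round(1),'timer',ray('top0',165,274,30).round(1))
# vial height check in scene: small cap top/bottom, red
for n,p in(('blk',(453,72)),('red',(458,-298))): print(n,[np.round(proj('scene0',(*p,z)),1) for z in(0,51,59)])
E
```

```text
red [611.3 274.6] [65.7 65.6] ang 18.5
blk [ 458.8 -288.7] [63.8 66. ] ang 6.0
blue [ 492.5 -114.7] [89.3 57.9] ang 17.5
org [623.1 102. ] [90.6 59.1] ang 27.3
rv [451.9 268.1] [ 457.3 -289.    57. ]
bluecap [261.4 179.9] [663.1 122.6  33. ]
orcap [233.7 259.2] [487.8 189.5  11. ]
blkcap [284.8 273.4] [453.1  71.3  49. ]
or tip [383.5 185.3   8. ] blue tip [565.1  63.3  31. ]
redbore [610.1 272.7  18. ] blkbore [ 458.5 -289.8   18. ]
tape [ 445.2 -408.8   12. ] timer [457.2 338.5  30. ]
blk [array([253.2, 271.7]), array([250.9, 253.9]), array([250.5, 251. ])]
red [array([403.4, 350.2]), array([406.4, 331.7]), array([406.9, 328.7])]
```

```bash
python3 - <<'E'
from h import *
go((330,250,210,117.3),(621,101,130,117.3))
E
```

```text
at [135.3 558.4 204.8] w 94.3 t 0.15 F [ 1.2 -0.2  0.5]
-0.0049 -0.2619 -0.2539 -0.714 -0.001 -0.001
0.0752 -0.5798 -0.3300 -0.714 -0.001 -0.001
```

Call:
carry_out(
  motion="-0.002 -0.05 -0.05 -0.14 0 0; -0.003 -0.1 -0.1 -0.28 0 0; -0.004 -0.15 -0.15 -0.42 0 0; -0.005 -0.2 -0.2 -0.56 0 0; -0.005 -0.25 -0.25 -0.714 0 0; 0.005 -0.3 -0.265 -0.714 0 0; 0.015 -0.35 -0.275 -0.714 0 0; 0.025 -0.4 -0.29 -0.714 0 0; 0.035 -0.45 -0.3 -0.714 0 0; 0.045 -0.49 -0.31 -0.714 0 0",
  fingers=0.1,
)

```text
clock: 1.4
eef_pos: [540.8, 140.5, 159.6]
tcp_rot: [[0.0, -0.89, -0.457], [0.0, -0.457, 0.89], [-1.0, -0.0, -0.0]]
wrist_force: [0.6, 0.9, 0.4]
width: 51.6
```

```bash
python3 - <<'E'
from h import *
go((621,101,110,117.3))
E
```

```text
at [540.8 140.5 159.6] w 51.6 t 1.4 F [0.6 0.9 0.4]
0.0496 -0.0533 -0.0717 -0.002 -0.000 0.000
```

Call:
carry_out(
  motion="0.01 -0.012 -0.018 0 0 0; 0.02 -0.024 -0.036 0 0 0; 0.03 -0.036 -0.054 0 0 0; 0.04 -0.048 -0.068 0 0 0; 0.0496 -0.0533 -0.0717 0 0 0; 0.0496 -0.0533 -0.0717 0 0 0; 0.0496 -0.0533 -0.0717 0 0 0; 0.0496 -0.0533 -0.0717 0 0 0; 0.0496 -0.0533 -0.0717 0 0 0; 0.0496 -0.0533 -0.0717 0 0 0",
)

```text
clock: 2.65
eef_pos: [618.8, 103.0, 111.2]
tcp_rot: [[0.001, -0.889, -0.459], [0.0, -0.459, 0.889], [-1.0, -0.001, -0.0]]
wrist_force: [0.2, -1.0, -0.3]
width: 51.7
```

```bash
python3 - <<'E'
from h import *
shot('wrist','w1')
for n,p in(('cradle',(623,102,6)),('tube',(620.4,100.6,31)),('cap',(663,122.6,31))):print(n,np.round(proj('w1',p)))
go((621,101,12,117.3))
E
```

```text
cradle [314. 241.]
tube [314. 245.]
cap [314. 311.]
at [618.9 102.9 111.1] w 51.8 t 2.7 F [-0.2 -0.1 -0.2]
0.0991 -0.0010 -0.0027 -0.000 -0.000 0.000
```

View pics/w1.png

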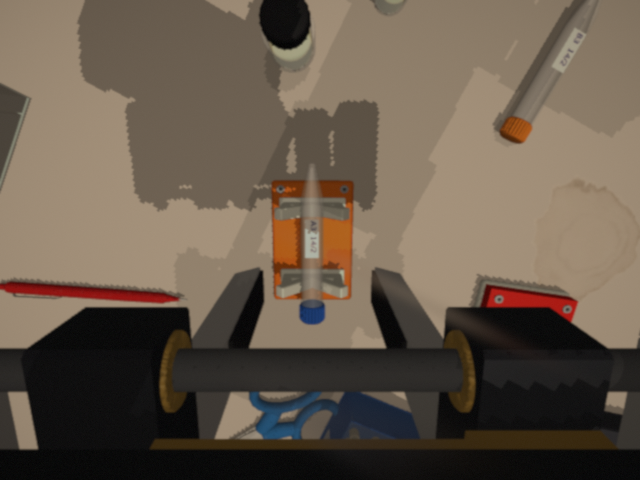

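The wrist view shows the cradle centred at (313,240) and the cap at (312,312). My predictions were (314,241) and (314,311), so the measurements agree. Descending to grasp.

Call:
carry_out(
  motion="0.015 0 -0.001 0 0 0; 0.03 0 -0.002 0 0 0; 0.045 -0.001 -0.003 0 0 0; 0.06 -0.001 -0.003 0 0 0; 0.075 -0.001 -0.003 0 0 0; 0.09 -0.001 -0.003 0 0 0; 0.099 -0.001 -0.003 0 0 0; 0.099 -0.001 -0.003 0 0 0; 0.099 -0.001 -0.003 0 0 0; 0.099 -0.001 -0.003 0 0 0",
)

```text
clock: 3.95
eef_pos: [621.7, 100.7, 12.6]
tcp_rot: [[0.001, -0.889, -0.458], [0.0, -0.458, 0.889], [-1.0, -0.001, -0.001]]
wrist_force: [-0.1, 0.3, 0.5]
width: 51.4
```

Call:
carry_out(
  motion="0 0 0 0 0 0; 0 0 0 0 0 0; 0 0 0 0 0 0; 0 0 0 0 0 0; 0 0 0 0 0 0; -0.01 0 0 0 0 0; -0.03 0 0 0 0 0; -0.05 0 0 0 0 0; -0.08 0 0 0 0 0; -0.1 0 0 0 0 0",
  fingers=-1,
)

```text
clock: 5.2
eef_pos: [621.6, 101.0, 114.0]
tcp_rot: [[0.002, -0.889, -0.458], [0.001, -0.458, 0.889], [-1.0, -0.002, -0.0]]
wrist_force: [-0.4, 0.2, -1.0]
width: 14.8
```

```bash
python3 - <<'E'
from h import *
go((492.5,-114.7,105,107.5),(492.5,-114.7,14,107.5))
E
```

```text
at [621.6 101.  114. ] w 14.8 t 5.2 F [-0.4  0.2 -1. ]
0.0086 0.2136 -0.1326 0.171 -0.000 0.002
0.0996 0.2138 -0.1325 0.171 -0.000 0.002
```

Call:
carry_out(
  motion="0 0.015 -0.01 0.01 0 0; 0 0.045 -0.028 0.035 0 0; 0 0.08 -0.05 0.07 0 0; 0 0.115 -0.072 0.1 0 0; 0 0.15 -0.094 0.13 0 0; 0 0.18 -0.113 0.15 0 0; 0 0.2 -0.126 0.165 0 0; 0.005 0.2136 -0.1326 0.171 0 0; 0.005 0.2136 -0.1326 0.171 0 0; 0.005 0.2136 -0.1326 0.171 0 0",
)

```text
clock: 6.45
eef_pos: [492.2, -114.6, 106.6]
tcp_rot: [[-0.0, -0.954, -0.301], [0.001, -0.301, 0.954], [-1.0, -0.0, 0.001]]
wrist_force: [-0.4, -0.1, -0.5]
width: 14.9
```

```bash
python3 - <<'E'
from h import *
shot('wrist','w2')
for n,p in(('cradle',(492.5,-114.7,6)),):print(n,np.round(proj('w2',p)))
go((492.5,-114.7,13.5,107.5))
E
```

```text
cradle [318. 238.]
at [ 492.4 -114.5  106.7] w 14.7 t 6.5 F [ 1.3 -0.5 -0.4]
0.0932 -0.0000 -0.0003 0.000 0.000 0.000
```

View pics/w2.png

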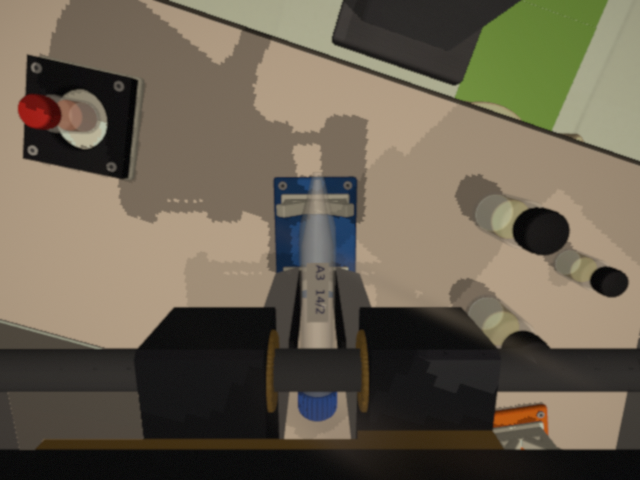

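The tube is held and lined up with the blue cradle, which is centred at about (316,238). Lowering, releasing and retreating.

Call:
carry_out(
  motion="0.015 0 0 0 0 0; 0.03 0 0 0 0 0; 0.045 0 0 0 0 0; 0.06 0 0 0 0 0; 0.07 0 0 0 0 0; 0.08 0 0 0 0 0; 0.087 0 0 0 0 0; 0.092 0 0 0 0 0; 0.093 0 0 0 0 0; 0.093 0 0 0 0 0",
)

```text
clock: 7.75
eef_pos: [492.3, -115.1, 14.0]
tcp_rot: [[0.0, -0.954, -0.301], [-0.0, -0.301, 0.954], [-1.0, -0.0, -0.0]]
wrist_force: [0.7, 0.1, 0.1]
width: 14.8
```

Call:
carry_out(
  motion="0 0 0 0 0 0; 0 0 0 0 0 0; 0 0 0 0 0 0; 0 0 0 0 0 0; -0.01 0 0 0 0 0; -0.03 0 0 0 0 0; -0.05 0 0 0 0 0; -0.08 0 0 0 0 0; -0.11 0 0 0 0 0; -0.12 0 0 0 0 0",
  fingers=0.1,
)

```text
clock: 9.0
eef_pos: [493.3, -115.5, 136.1]
tcp_rot: [[0.004, -0.954, -0.301], [-0.001, -0.301, 0.954], [-1.0, -0.003, -0.003]]
wrist_force: [-0.2, 0.4, -0.0]
width: 51.6
```

```bash
python3 - <<'E'
from h import *
go((457.5,-289.5,130,180),(457.5,-289.5,24,180))
E
```

```text
at [ 493.3 -115.5  136.1] w 51.6 t 9.0 F [-0.2  0.4 -0. ]
0.0062 0.0864 -0.1552 -1.266 -0.004 0.001
0.1122 0.0868 -0.1549 -1.266 -0.004 0.001
```

The last joint could not reach 180°, so I use jaw yaw 40° instead.

Call:
carry_out(
  motion="0 0.015 -0.02 0.15 0 0; 0 0.03 -0.05 0.32 0 0; 0 0.045 -0.08 0.49 0 0; 0 0.06 -0.11 0.66 0 0; 0 0.075 -0.135 0.83 0 0; 0.006 0.0864 -0.155 1.0 0 0; 0.006 0.0864 -0.155 1.178 0 0; 0.006 0.0864 -0.155 1.178 0 0; 0.006 0.0864 -0.155 1.178 0 0; 0.006 0.0864 -0.155 1.178 0 0",
)

```text
clock: 10.25
eef_pos: [456.3, -288.6, 127.8]
tcp_rot: [[-0.0, -0.644, 0.765], [0.0, 0.765, 0.644], [-1.0, 0.0, 0.0]]
wrist_force: [1.2, 0.3, -0.2]
width: 51.6
```

```bash
python3 - <<'E'
from h import *
shot('wrist','w3')
for n,p in(('bore',(458.8,-289,18)),('cap',(457.3,-289,57))):print(n,np.round(proj('w3',p)))
hsv=cv2.cvtColor(np.load('pics/w3.npz')['img'],cv2.COLOR_RGB2HSV)
m=cv2.inRange(hsv,np.array((0,170,90)),np.array((6,255,255)));k,l,st,c=cv2.connectedComponentsWithStats(m)
for i in range(1,k):
    if st[i,4]>60: print(st[i],c[i].round(1),ray('w3',*c[i],55).round(1))
go((457.5,-289.5,24,40))
E
```

```text
bore [320. 236.]
cap [318. 248.]
at [ 456.4 -288.6  127.9] w 51.6 t 10.3 F [ 0.1  0.8 -0.4]
0.1039 -0.0014 0.0003 0.001 0.000 -0.000
```

View pics/w3.png

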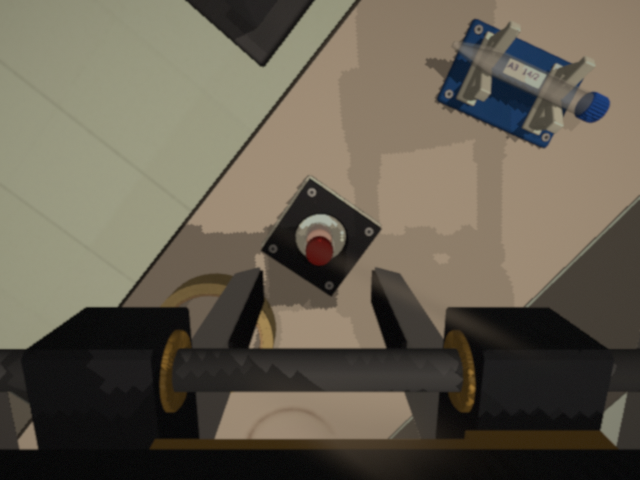

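The red cap is at (319,250), against a predicted (318,248). The blue tube lies in both blue saddles at (525,80). Descending on the red vial.

Call:
carry_out(
  motion="0.015 0 0 0 0 0; 0.03 -0.001 0 0 0 0; 0.045 -0.001 0 0 0 0; 0.06 -0.001 0 0 0 0; 0.075 -0.001 0 0 0 0; 0.09 -0.001 0 0 0 0; 0.104 -0.001 0 0 0 0; 0.104 -0.001 0 0 0 0; 0.104 -0.001 0 0 0 0; 0.104 -0.001 0 0 0 0",
)

```text
clock: 11.55
eef_pos: [457.4, -290.0, 24.4]
tcp_rot: [[0.001, -0.643, 0.766], [-0.001, 0.766, 0.643], [-1.0, -0.001, 0.0]]
wrist_force: [0.2, -0.4, -0.4]
width: 51.7
```

Call:
carry_out(
  motion="0 0 0 0 0 0; 0 0 0 0 0 0; 0 0 0 0 0 0; 0 0 0 0 0 0; 0 0 0 0 0 0; -0.01 0 0 0 0 0; -0.03 0 0 0 0 0; -0.06 0 0 0 0 0; -0.09 0 0 0 0 0; -0.12 0 0 0 0 0",
  fingers=-1,
)

```text
clock: 12.8
eef_pos: [456.9, -289.6, 145.4]
tcp_rot: [[0.0, -0.643, 0.766], [-0.0, 0.766, 0.643], [-1.0, -0.0, 0.0]]
wrist_force: [0.7, -0.0, -1.3]
width: 21.5
```

```bash
python3 - <<'E'
from h import *
go((540,0,145,40),(610.7,274,140,40),(610.7,274,25,40))
E
```

```text
at [ 456.9 -289.6  145.4] w 21.5 t 12.8 F [ 0.7 -0.  -1.3]
0.0004 0.1685 0.2498 -0.000 0.000 0.000
0.0053 0.3330 0.4801 -0.000 0.000 0.000
0.1203 0.3330 0.4801 -0.000 0.000 0.000
```

Call:
carry_out(
  motion="0 0.012 0.011 0 0 0; 0 0.034 0.031 0 0 0; 0 0.06 0.055 0 0 0; 0 0.086 0.079 0 0 0; 0 0.112 0.103 0 0 0; 0 0.138 0.127 0 0 0; 0 0.164 0.151 0 0 0; 0 0.19 0.175 0 0 0; 0 0.205 0.19 0 0 0; 0 0.213 0.2 0 0 0",
)

```text
clock: 14.05
eef_pos: [471.8, 3.9, 142.8]
tcp_rot: [[-0.002, -0.644, 0.765], [0.001, 0.765, 0.644], [-1.0, 0.002, -0.001]]
wrist_force: [0.0, -0.1, 0.2]
width: 21.6
```

```bash
python3 - <<'E'
from h import *
go((610.7,274,140,40))
E
```

```text
at [471.8   3.9 142.8] w 21.6 t 14.05 F [ 0.  -0.1  0.2]
0.0027 0.1172 0.2802 0.002 -0.001 -0.002
```

Call:
carry_out(
  motion="0 0.006 0.014 0 0 0; 0 0.018 0.044 0 0 0; 0 0.034 0.08 0 0 0; 0 0.05 0.12 0 0 0; 0 0.067 0.16 0 0 0; 0 0.084 0.2 0 0 0; 0 0.1 0.24 0 0 0; 0 0.111 0.265 0 0 0; 0.002 0.117 0.28 0 0 0; 0.002 0.117 0.28 0 0 0",
)

```text
clock: 15.3
eef_pos: [612.6, 271.9, 140.9]
tcp_rot: [[-0.001, -0.643, 0.766], [-0.001, 0.766, 0.643], [-1.0, 0.0, -0.001]]
wrist_force: [-0.3, 0.0, 0.4]
width: 21.3
```

```bash
python3 - <<'E'
from h import *
shot('wrist','w4')
for n,p in(('bore',(610.7,274,18)),):print(n,np.round(proj('w4',p)))
hsv=cv2.cvtColor(np.load('pics/w4.npz')['img'],cv2.COLOR_RGB2HSV)
m=cv2.inRange(hsv,np.array((0,170,90)),np.array((6,255,255)));k,l,st,c=cv2.connectedComponentsWithStats(m)
for i in range(1,k):
    if st[i,4]>200:
        pts=np.argwhere(l==i)[:,::-1]; w=np.array([ray('w4',*p,18)[:2] for p in pts],np.float32)
        print(st[i],[np.round(a,1) for a in cv2.minAreaRect(w)])
go((610.7,274,25,40))
E
```

```text
bore [317. 227.]
[ 269  175  106   93 4231] [array([613.5, 274.8]), array([64.8, 65.4]), np.float64(18.7)]
[ 296  299   43   39 1281] [array([660.3, 214.5]), array([34.2, 34.1]), np.float64(86.8)]
at [612.2 271.1 141.2] w 21.4 t 15.35 F [-0.  -0.9 -0.2]
0.1162 0.0032 0.0009 -0.000 -0.002 -0.000
```

View pics/w4.png

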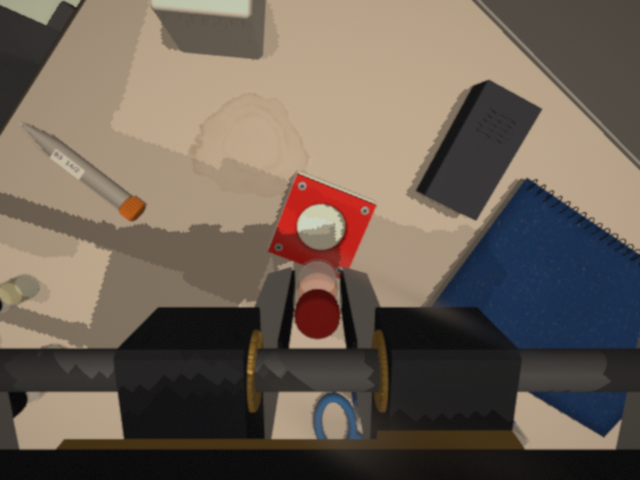

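The bore is at (321,227), against a predicted (317,227), so the target shifts 1–2 mm. Lowering in.

Call:
carry_out(
  motion="0.015 0.002 0.002 0 0 0; 0.035 0.0025 0.002 0 0 0; 0.055 0.0025 0.002 0 0 0; 0.075 0.0025 0.002 0 0 0; 0.09 0.0025 0.002 0 0 0; 0.1 0.0025 0.002 0 0 0; 0.107 0.0025 0.002 0 0 0; 0.112 0.0025 0.002 0 0 0; 0.116 0.0025 0.002 0 0 0; 0.116 0.0025 0.002 0 0 0",
)

```text
clock: 16.6
eef_pos: [612.5, 274.9, 25.8]
tcp_rot: [[0.0, -0.643, 0.766], [0.0, 0.766, 0.643], [-1.0, 0.0, 0.0]]
wrist_force: [-0.5, 0.4, 0.3]
width: 21.2
```

```bash
python3 - <<'E'
from h import *
go((612,274,25,40))
E
```

```text
at [612.5 274.9  25.8] w 21.2 t 16.6 F [-0.5  0.4  0.3]
0.0008 -0.0004 -0.0010 -0.000 0.000 -0.000
```

Call:
carry_out(
  motion="0.001 0 0 0 0 0; 0.001 0 0 0 0 0; 0.001 0 0 0 0 0; 0.001 0 0 0 0 0; 0.001 0 0 0 0 0; -0.01 0 0 0 0 0; -0.03 0 0 0 0 0; -0.06 0 0 0 0 0; -0.09 0 0 0 0 0; -0.12 0 0 0 0 0",
  fingers=0.1,
)

```text
clock: 17.85
eef_pos: [612.6, 274.9, 147.8]
tcp_rot: [[0.001, -0.643, 0.766], [0.0, 0.766, 0.643], [-1.0, -0.0, 0.001]]
wrist_force: [0.2, -0.6, 0.1]
width: 51.5
```

```bash
python3 - <<'E'
from h import *
shot('wrist','w5')
go((453,71.5,145,20),(453,71.5,16,20))
E
```

```text
at [615.1 275.8 152.5] w 51.8 t 17.9 F [1.7 1.  2.5]
0.0055 -0.0523 -0.2555 0.349 0.009 0.002
0.1345 -0.0519 -0.2566 0.349 0.009 0.002
```

View pics/w5.png

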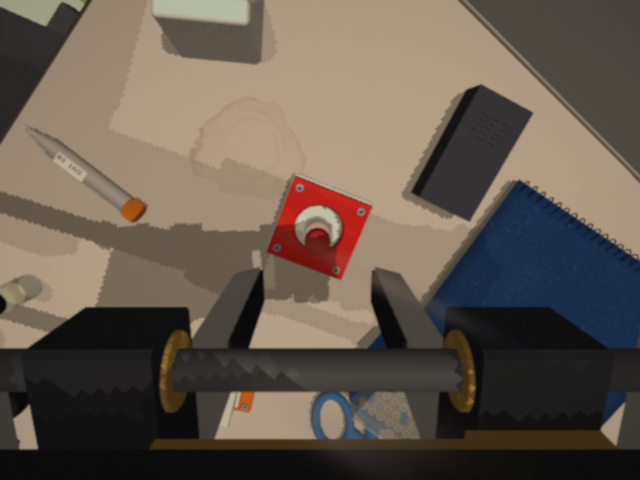

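The red vial stands upright in the red bore, with its cap at (317,238) and the bore at (319,228). On to the small black vial.

Call:
carry_out(
  motion="0 -0.004 -0.018 0.04 0 0; 0 -0.011 -0.05 0.1 0 0; 0 -0.019 -0.09 0.16 0 0; 0 -0.027 -0.13 0.22 0 0; 0 -0.035 -0.17 0.28 0 0; 0 -0.043 -0.21 0.33 0 0; 0 -0.049 -0.24 0.349 0 0; 0.005 -0.052 -0.2555 0.349 0.005 0; 0.005 -0.052 -0.2555 0.349 0.005 0; 0.005 -0.052 -0.2555 0.349 0.005 0",
)

```text
clock: 19.15
eef_pos: [451.2, 71.4, 140.9]
tcp_rot: [[-0.003, -0.342, 0.94], [-0.002, 0.94, 0.342], [-1.0, -0.001, -0.004]]
wrist_force: [0.1, 0.1, 1.3]
width: 51.8
```

```bash
python3 - <<'E'
from h import *
shot('wrist','w6')
print(np.round(proj('w6',(453,71.5,51))))
hsv=cv2.cvtColor(np.load('pics/w6.npz')['img'],cv2.COLOR_RGB2HSV)[:300]
m=cv2.inRange(hsv,np.array((0,0,0)),np.array((180,255,50)));k,l,st,c=cv2.connectedComponentsWithStats(m)
for i in range(1,k):
    if 100<st[i,4]<4000: print(st[i],c[i].round(1),ray('w6',*c[i],48).round(1))
go((453,71.5,16,20))
E
```

```text
[320. 241.]
[257  46  15  46 210] [262.3  67.4] [378.9 165.9  48. ]
[198  96  38 117 577] [216.8 152.4] [366.7 104.4  48. ]
[310 228  24  25 471] [321.8 240. ] [454.4  71.6  48. ]
[247 271  16  29 280] [256.8 288.4] [422.3  21.   48. ]
[372 284  16  16 182] [377.8 293. ] [506.8  48.3  48. ]
at [451.2  71.4 140.9] w 51.4 t 19.2 F [-1.8 -0.3 -0.2]
0.1249 -0.0005 0.0022 0.001 -0.004 0.001
```

View pics/w6.png

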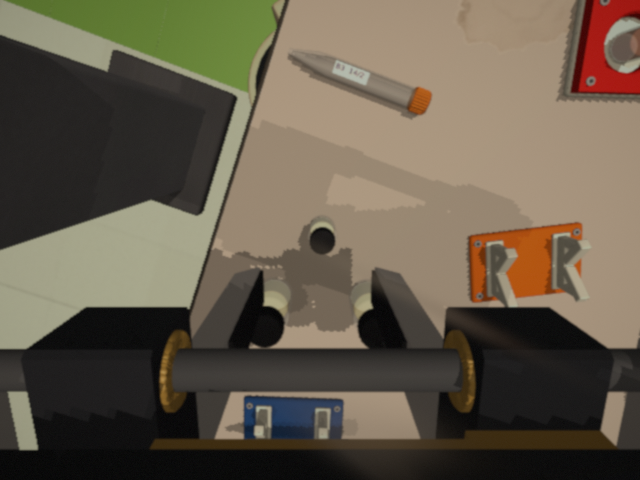

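The target cap is at (322,240), against a predicted (320,241). The two larger look-alikes are clear of the fingers. Descending.

Call:
carry_out(
  motion="0.015 0 0.002 0 0 0; 0.035 0 0.002 0 0 0; 0.055 0 0.002 0 0 0; 0.075 0 0.002 0 0 0; 0.095 0 0.002 0 0 0; 0.11 0 0.002 0 0 0; 0.12 0 0.002 0 0 0; 0.125 0 0.002 0 0 0; 0.125 0 0.002 0 0 0; 0.125 0 0.002 0 0 0",
)

```text
clock: 20.45
eef_pos: [452.0, 71.2, 16.3]
tcp_rot: [[-0.003, -0.342, 0.94], [-0.002, 0.94, 0.342], [-1.0, -0.001, -0.004]]
wrist_force: [-0.8, -0.0, -0.3]
width: 51.7
```

Call:
carry_out(
  motion="0 0 0 0 0 0; 0 0 0 0 0 0; 0 0 0 0 0 0; 0 0 0 0 0 0; 0 0 0 0 0 0; -0.01 0 0 0 0 0; -0.03 0 0 0 0 0; -0.06 0 0 0 0 0; -0.09 0 0 0 0 0; -0.125 0 0 0 0 0",
  fingers=-1,
)

```text
clock: 21.7
eef_pos: [451.6, 71.5, 142.1]
tcp_rot: [[-0.005, -0.342, 0.94], [-0.002, 0.94, 0.342], [-1.0, -0.001, -0.005]]
wrist_force: [0.5, -0.6, -0.2]
width: 21.2
```

```bash
python3 - <<'E'
from h import *
go((458.8,-289,140,20),(458.8,-289,25,20))
E
```

```text
at [451.6  71.5 142.1] w 21.2 t 21.7 F [ 0.5 -0.6 -0.2]
0.0030 -0.3412 -0.1164 -0.000 -0.005 0.001
0.1180 -0.3411 -0.1158 -0.000 -0.005 0.001
```

Call:
carry_out(
  motion="0 -0.015 -0.005 0 0 0; 0 -0.05 -0.017 0 0 0; 0 -0.095 -0.032 0 0 0; 0 -0.14 -0.048 0 0 0; 0 -0.185 -0.063 0 0 0; 0 -0.23 -0.078 0 0 0; 0 -0.275 -0.094 0 0 0; 0 -0.31 -0.106 0 -0.005 0; 0.002 -0.333 -0.114 0 -0.005 0; 0.002 -0.341 -0.1164 0 -0.005 0",
)

```text
clock: 22.95
eef_pos: [458.5, -289.6, 138.7]
tcp_rot: [[-0.001, -0.34, 0.94], [0.001, 0.94, 0.34], [-1.0, 0.001, -0.001]]
wrist_force: [0.9, -0.7, -0.3]
width: 21.4
```

```bash
python3 - <<'E'
from h import *
shot('wrist','w7')
print(np.round(proj('w7',(458.8,-289,18))),np.round(proj('w7',(492.5,-114.7,31))))
go((458.8,-289,25,20))
E
```

```text
[318. 230.] [456.   8.]
at [ 458.9 -289.8  138.9] w 21.4 t 23.0 F [ 0.8 -0.9 -0.6]
0.1139 0.0008 0.0003 -0.001 -0.001 -0.000
```

View pics/w7.png

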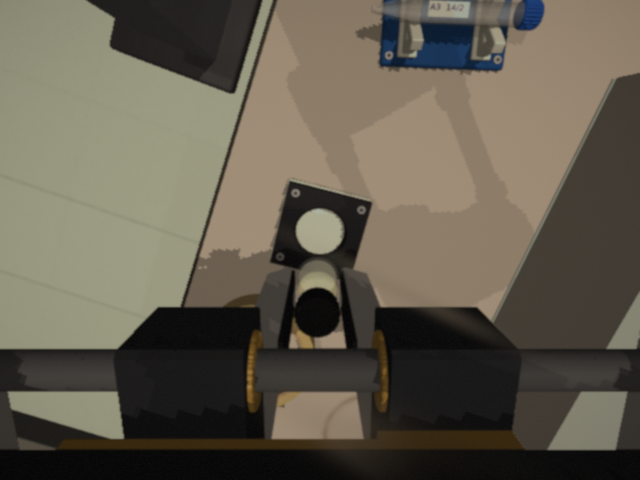

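The black bore is at (319,231), against a predicted (318,230). Lowering.

Call:
carry_out(
  motion="0.015 0 0 0 0 0; 0.035 0.001 0 0 0 0; 0.055 0.001 0 0 0 0; 0.075 0.001 0 0 0 0; 0.09 0.001 0 0 0 0; 0.1 0.001 0 0 0 0; 0.107 0.001 0 0 0 0; 0.111 0.001 0 0 0 0; 0.114 0.001 0 0 0 0; 0.114 0.001 0 0 0 0",
)

```text
clock: 24.25
eef_pos: [459.0, -288.0, 25.7]
tcp_rot: [[0.001, -0.342, 0.94], [-0.001, 0.94, 0.342], [-1.0, -0.001, 0.0]]
wrist_force: [0.1, -0.5, 0.6]
width: 21.7
```

Call:
carry_out(
  motion="0 0 0 0 0 0; 0 0 0 0 0 0; 0 0 0 0 0 0; 0 0 0 0 0 0; 0 0 0 0 0 0; -0.01 0 0 0 0 0; -0.03 0 0 0 0 0; -0.06 0 0 0 0 0; -0.09 0 0 0 0 0; -0.12 0 0 0 0 0",
  fingers=0.1,
)

```text
clock: 25.5
eef_pos: [458.9, -287.8, 147.4]
tcp_rot: [[0.001, -0.342, 0.94], [-0.001, 0.94, 0.342], [-1.0, -0.002, 0.001]]
wrist_force: [0.1, 0.5, 0.7]
width: 51.6
```

```bash
python3 - <<'E'
from h import *
go((439.8,187.6,145,92.3))
shot('wrist','w8')
hsv=cv2.cvtColor(np.load('pics/w8.npz')['img'],cv2.COLOR_RGB2HSV)[150:290,280:360]
m=cv2.inRange(hsv,np.array((0,0,0)),np.array((180,255,60)));k,l,st,c=cv2.connectedComponentsWithStats(m)
for i in range(1,k):
    if st[i,4]>60: print(st[i],c[i].round(1),ray('w8',c[i][0]+280,c[i][1]+150,57).round(1))
E
```

```text
at [ 458.9 -287.8  147.4] w 51.6 t 25.5 F [0.1 0.5 0.7]
0.0018 0.4533 0.1446 -1.262 -0.000 0.002
[   0   32   80   98 4811] [38.6 82. ] [ 458.2 -282.2   57. ]
```

Call:
carry_out(
  motion="0 0.02 0.006 -0.06 0 0; 0 0.065 0.02 -0.22 0 0; 0 0.115 0.036 -0.38 0 0; 0 0.165 0.052 -0.54 0 0; 0 0.215 0.068 -0.7 0 0; 0 0.265 0.084 -0.86 0 0; 0 0.315 0.1 -1.02 0 0; 0 0.365 0.116 -1.15 0 0; 0 0.41 0.13 -1.24 0 0; 0 0.44 0.14 -1.262 0 0",
)

```text
clock: 26.8
eef_pos: [437.0, 176.0, 143.8]
tcp_rot: [[-0.003, -0.999, -0.046], [-0.001, -0.046, 0.999], [-1.0, 0.003, -0.001]]
wrist_force: [-0.7, 0.5, 0.4]
width: 51.9
```

```bash
python3 - <<'E'
from h import *
go((439.8,187.6,110,92.3))
E
```

```text
at [437.  176.  143.8] w 51.9 t 26.8 F [-0.7  0.5  0.4]
0.0338 -0.0034 0.0115 0.005 -0.001 -0.003
```

Call:
carry_out(
  motion="0.01 -0.001 0.006 0 0 0; 0.02 -0.002 0.01 0 0 0; 0.03 -0.003 0.0115 0 0 0; 0.034 -0.003 0.0115 0 0 -0.003; 0.034 -0.003 0.0115 0 0 -0.003; 0.034 -0.003 0.0115 0 0 -0.003; 0.034 -0.003 0.0115 0 0 -0.003; 0.034 -0.003 0.0115 0 0 -0.003; 0.034 -0.003 0.0115 0 0 -0.003; 0.034 -0.003 0.0115 0 0 -0.003",
)

```text
clock: 28.05
eef_pos: [442.6, 185.2, 111.4]
tcp_rot: [[0.004, -0.999, -0.04], [-0.001, -0.04, 0.999], [-1.0, -0.003, -0.001]]
wrist_force: [0.2, 0.5, 1.3]
width: 51.6
```

```bash
python3 - <<'E'
from h import *
shot('wrist','w9')
for p in((439.8,187.6,9),(487.8,189.5,9),(385,185.4,9)):print(np.round(proj('w9',p)))
hsv=cv2.cvtColor(np.load('pics/w9.npz')['img'],cv2.COLOR_RGB2HSV)
m=cv2.inRange(hsv,np.array((8,150,80)),np.array((20,255,255)));k,l,st,c=cv2.connectedComponentsWithStats(m)
for i in range(1,k):
    if st[i,4]>60: print(st[i],c[i].round(1),ray('w9',*c[i],11).round(1))
go((439.8,187.6,3,92.3))
E
```

```text
[322. 233.]
[322. 294.]
[322. 156.]
[309 289  24  18 352] [320.  297.8] [489.9 188.4  11. ]
[160 345  10  64 323] [164.  377.9] [563.1  67.   11. ]
[467 360   7  49 179] [470.8 383.7] [558.3 312.2  11. ]
[214 401  37  39 756] [230.5 426.1] [605.7 119.6  11. ]
at [442.6 185.2 111.4] w 52.0 t 28.1 F [-0.  -0.2 -0.4]
0.1084 0.0030 0.0026 0.000 -0.001 0.003
```

View pics/w9.png

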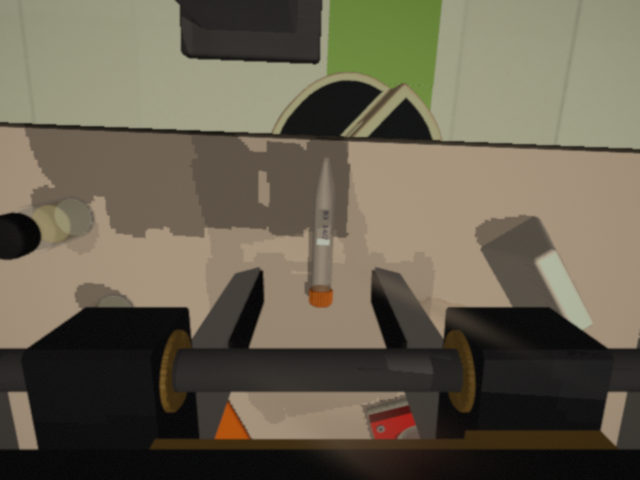

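The orange tube runs from the tip at (326,158) to the cap at (320,298), about 2 mm and 2° from the prediction. Descending.

Call:
carry_out(
  motion="0.015 0.001 0.002 0 0 0; 0.03 0.0015 0.002 0 0 0; 0.045 0.0015 0.002 0 0 0; 0.06 0.0015 0.002 0 0 0; 0.075 0.0015 0.002 0 0 0; 0.088 0.0015 0.002 0 0 0; 0.098 0.0015 0.002 0 0 0; 0.104 0.0015 0.002 0 0 0; 0.107 0.0015 0.002 0 0 0; 0.108 0.0015 0.002 0 0 0",
)

```text
clock: 29.35
eef_pos: [441.5, 187.0, 3.4]
tcp_rot: [[0.004, -0.999, -0.04], [-0.001, -0.04, 0.999], [-1.0, -0.004, -0.001]]
wrist_force: [-0.1, 0.1, -0.7]
width: 51.6
```

Call:
carry_out(
  motion="0 0 0 0 0 0; 0 0 0 0 0 0; 0 0 0 0 0 0; 0 0 0 0 0 0; 0 0 0 0 0 0; -0.01 0 0 0 0 0; -0.03 0 0 0 0 0; -0.06 0 0 0 0 0; -0.09 0 0 0 0 0; -0.13 0 0 0 0 0",
  fingers=-1,
)

```text
clock: 30.6
eef_pos: [440.2, 186.8, 134.5]
tcp_rot: [[0.002, -0.999, -0.04], [-0.001, -0.04, 0.999], [-1.0, -0.002, -0.001]]
wrist_force: [0.6, 0.4, -0.8]
width: 14.9
```

```bash
python3 - <<'E'
from h import *
go((623,102,125,117.3),(623,102,26,117.3))
E
```

```text
at [440.2 186.8 134.5] w 14.9 t 30.6 F [ 0.6  0.4 -0.8]
0.0100 -0.1792 -0.0921 -0.436 -0.002 0.002
0.1090 -0.1790 -0.0920 -0.436 -0.002 0.002
```

Call:
carry_out(
  motion="0 -0.012 -0.006 -0.03 0 0; 0 -0.035 -0.018 -0.09 0 0; 0 -0.065 -0.033 -0.16 0 0; 0 -0.095 -0.049 -0.23 0 0; 0 -0.125 -0.064 -0.3 0 0; 0 -0.15 -0.077 -0.37 0 0; 0 -0.17 -0.087 -0.42 0 0; 0.005 -0.1792 -0.092 -0.436 0 0; 0.005 -0.1792 -0.092 -0.436 0 0; 0.005 -0.1792 -0.092 -0.436 0 0",
)

```text
clock: 31.85
eef_pos: [622.6, 102.8, 129.0]
tcp_rot: [[0.002, -0.889, -0.458], [-0.0, -0.458, 0.889], [-1.0, -0.002, -0.001]]
wrist_force: [-0.7, -0.2, -0.0]
width: 15.1
```

```bash
python3 - <<'E'
from h import *
shot('wrist','w10');shot('top','top1')
print(np.round(proj('w10',(623,102,6))))
go((623,102,26,117.3))
E
```

```text
[317. 231.]
at [622.8 102.8 129.2] w 15.0 t 31.95 F [ 0.2 -0.6  0.5]
0.1032 0.0005 -0.0006 0.000 -0.002 0.002
```

View pics/w10.png

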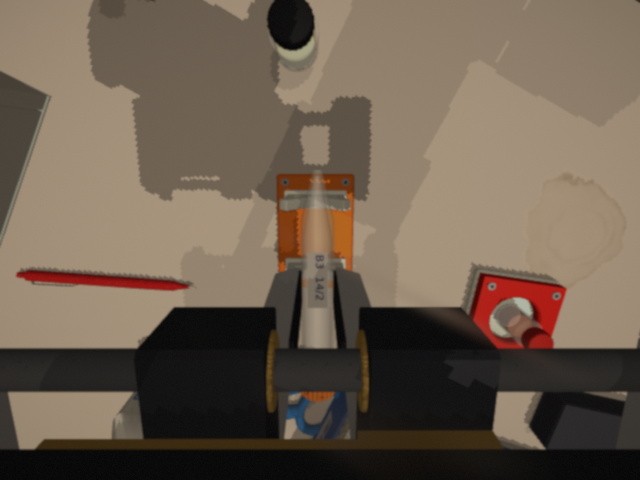

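The orange tube is in line with the cradle, and the red vial still stands in its bore at (515,320). Lowering.

Call:
carry_out(
  motion="0.015 0 0 0 0 0; 0.033 0 0 0 0 0; 0.05 0 0 0 0 0; 0.065 0 0 0 0 0; 0.08 0 0 0 0 0; 0.09 0 0 0 0 0; 0.097 0 0 0 0 0; 0.101 0 0 0 0 0; 0.103 0 0 0 0 0; 0.103 0 0 0 0 0",
)

```text
clock: 33.2
eef_pos: [624.4, 102.0, 26.4]
tcp_rot: [[0.004, -0.889, -0.459], [-0.001, -0.459, 0.889], [-1.0, -0.003, -0.003]]
wrist_force: [0.2, -1.7, 0.6]
width: 14.9
```

Call:
carry_out(
  motion="0 0 0 0 0 0; 0 0 0 0 0 0; 0 0 0 0 0 0; 0 0 0 0 0 0; 0 0 0 0 0 0; -0.01 0 0 0 0 0; -0.03 0 0 0 0 0; -0.06 0 0 0 0 0; -0.09 0 0 0 0 0; -0.12 0 0 0 0 0",
  fingers=0.1,
)

```text
clock: 34.45
eef_pos: [623.7, 102.4, 147.8]
tcp_rot: [[0.004, -0.889, -0.458], [-0.001, -0.458, 0.889], [-1.0, -0.004, -0.002]]
wrist_force: [0.1, -0.6, 0.1]
width: 51.5
```

Call:
carry_out(
  motion="-0.01 0.01 0 0 0 0; -0.03 0.04 0 0 0 0; -0.05 0.08 0 0 0 0; -0.06 0.12 0 0 0 0; -0.06 0.16 0 0 0 0; -0.06 0.2 0 0 0 0; -0.06 0.24 0 0 0 0; -0.06 0.25 0 0 0 0; -0.06 0.25 0 0 0 0; -0.06 0.25 0 0 0 0",
)

```text
clock: 35.7
eef_pos: [402.4, -12.0, 205.3]
tcp_rot: [[0.004, -0.889, -0.459], [-0.0, -0.459, 0.889], [-1.0, -0.004, -0.002]]
wrist_force: [0.2, 0.2, -0.5]
width: 52.0
```

```bash
python3 - <<'E'
from h import *
print(manip.sense()['eef_pos'].round(0))
shot('top','top2');shot('scene','sc2')
a=cv2.imread('pics/top2.png');b=cv2.imread('pics/sc2.png')
r=lambda im,x,y,w,h:cv2.resize(im[y:y+h,x:x+w],(400,300),interpolation=cv2.INTER_CUBIC)
cv2.imwrite('pics/fin.png',np.vstack([np.hstack([r(a,170,165,140,105),r(a,340,215,140,105)]),np.hstack([r(b,210,180,120,90),r(b,300,260,144,108)])]))
hsv=cv2.cvtColor(a,cv2.COLOR_BGR2HSV)
def cen(n,lo,hi,box,z):
    x0,y0,x1,y1=box;m=cv2.inRange(hsv[y0:y1,x0:x1],np.array(lo),np.array(hi));k,l,st,c=cv2.connectedComponentsWithStats(m)
    for i in range(1,k):
        if st[i,4]>12:print(n,st[i],ray('top2',c[i][0]+x0,c[i][1]+y0,z).round(1))
cen('orcap',(8,150,100),(18,255,255),(250,168,300,225),33)
cen('bluecap',(100,120,60),(118,255,255),(345,220,395,285),33)
cen('redcap',(0,170,100),(6,255,255),(170,180,225,230),57)
E
```

```text
[402. -12. 205.]
orcap [ 7  8  9  7 42] [666.  124.3  33. ]
orcap [ 21   9  22  39 239] [621.6  79.9  33. ]
orcap [16 10  6  6 18] [661.1 106.1  33. ]
orcap [ 5 16  7  5 19] [648.6 130.2  33. ]
orcap [  2  20  28  35 227] [604.9 113.3  33. ]
bluecap [  6  11  21  34 239] [505.  -96.4  33. ]
bluecap [ 26  21  13  20 136] [ 498.  -131.3   33. ]
bluecap [33 47  6  5 19] [ 458.7 -138.1   33. ]
bluecap [23 51  6  4 20] [ 451.5 -116.4   33. ]
redcap [  8   8  36  36 601] [605.8 264.9  57. ]
```

View pics/fin.png

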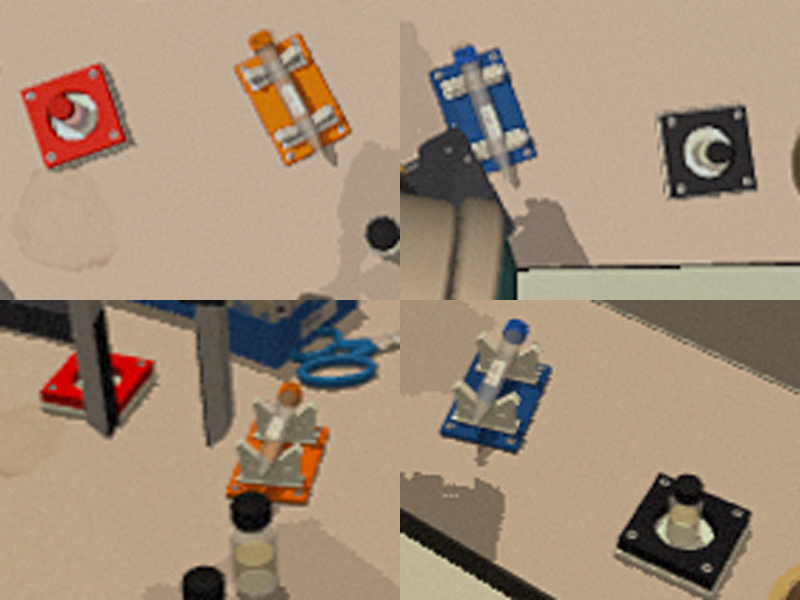

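```bash
python3 - <<'E'
from h import *
print('blue cap',ray('top2',363.1,234.3,33).round(1),'want ~(538,-100)')
print('red cap',ray('top2',191.7,201.75,57).round(1),'block 611,274'); print('black cap',ray('top2',451.3,268.2,57).round(1),'block 459,-289')
print(manip.finish_job())
E
```

```text
blue cap [ 536.3 -101.8   33. ] want ~(538,-100)
red cap [613.2 272.4  57. ] block 611,274
black cap [ 457.2 -287.7   57. ] block 459,-289
the job is handed in; nothing more can be done
None
```

All four samples are in their own holders, and I handed the job in at about 36 s on the robot's clock. `finish_job` gives no verdict, so this rests on my own last checks.

I moved them in this order: the blue tube to the blue cradle, the red vial to the red block, the small black vial (the one matching the given size) to the black block, and the orange tube to the orange cradle.

- **Vials:** the last pictures show both standing upright in their bores. Their caps are within about 3 mm of the block centres.
- **Tubes:** both lie in their two saddles. The middle of each is within about 3 mm of its cradle centre, judged from the cap position.
- **Bystanders and grip:** I planned every path clear of the tape roll and the timer, but I did not measure them again at the end. The wrist force read no more than about 3 N whenever I checked it, and the arm ended clear of everything.

None of the checks failed. The wrist and top cameras disagreed by 1–3 mm at most.

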